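# Hang a rinsed paint pot upside down on its keyed drying peg

### The arm

A 6-joint arm with a two-finger parallel gripper is mounted at the origin on the work surface. World frame = base frame: x ahead of the robot, y to its left, z up, the work surface at z = 0. Lengths are in m, angles in rad, forces in N, time in s.
With the tool pointing down it reaches from about 0.275 to 0.825 m from the base axis. Payload 4.9 kg.
Tool frame: the origin (TCP) lies midway between the tips of the shut fingers; the grasp point (between the pads) lies 19 mm behind it (grip_point_offset is the distance from the TCP to the grasp point, in m); z points along the fingers, y is the line along which they close (so a half turn about z gives the same grasp; the last joint's range is limited). The gripper opens to 85 mm and grips with 20 to 120 N. Pads are 22 mm wide; open, the fingers measure 114 mm over their backs; the gripper's body (76 mm by 85 mm) begins 54 mm behind the grasp point. The pads swing forward as they close: fully open they stand 13 mm farther back than shut.
Start: joints at [-1.408, 0.326, -0.193, 1.052, 0, 1.437], TCP at [0.161, -0.526, 0.231] pointing down, gripper open.
Joint ranges: [-2.65, 2.65], [-0.97, 1.79], [-1.3, 1.35], [-1.93, 2.1], [-1.47, 1.37], [-3.14, 3.14]. Speed limits (rad/s): [2.57, 2.57, 3.14, 3.14, 3.14, 3.14].

### API

Orientations are given as a rotation vector (axis times angle).
In Python, from cell import * gives the robot as it stands. Calls block until the motion is done:
- movep(position, orientation): joint-space move of the TCP to a pose.
- move_l(position, velocity=0.15, rot=None, until_force=None): straight line of the TCP; rot=None keeps the orientation; velocity is the mean speed in m/s. With until_force (N) it stops when the force on the tool has changed by that much, and returns True; else False.
- set_joints(angles): joint-space move.
- let_go() and grab(newtons=None): open the fingers fully, or close them until they stop; newtons is the grip in N (None keeps the last).
- sleep(seconds).
- ik(position, orientation): joint angles nearest the present ones, or None.
- get_state(): the state.
- grab_frame(name): name is "scene" or "top"; returns a dict with "img" (400x640x3 uint8, red, green, blue), "fx", "fy", "cx", "cy" (pixels), "cam_to_world" (4x4, takes a point from camera to world coordinates). Camera axes: x right, y down, z forward; pixel columns grow to the right and rows downward; lengths in m; the calibration is good to about 2 mm. A picture is of the moment at which its call begins. There is no depth.
A pose or a line that the arm cannot do raises MotionError and nothing moves.
- sign_off(): hands the job in; it is judged then, once.
Trained networks look in the newest picture that a camera, given by its name, has taken for a name from the list of things; names that differ only in an ending like _2 or _b are one class to them, and where a whole thing is asked for, a point or a joint stands for the part that bears it (a point fixed in the world has none). Each returns a list of dicts, best first, with "score" (0 to 1); they miss things now and then, are a little off and sometimes report something else, mostly with a low value. They report only what shows in the picture. A call takes as long as a camera call. They do not tell look-alikes from the thing itself.
- spot_in(camera, name): "centre" ([column, row] in pixels, amid what is visible of it).
- silhouettes(camera, name): "mask" (400x640 bool, what is visible of it) and "centre" ([column, row] in pixels, amid what is visible of it).
- tip_of(camera, name): "centre" ([column, row] in pixels: a listed point, or the origin of a listed thing).
The state is a dict: "clock": time; "q": joint angles; "joint_velocities": joint speeds; "tau": joint torques, N m; "position": TCP position; "eef_rot": TCP orientation; "contact_force": force on the tool from outside, world axes, zero at the start; "wrist_torque": the same for the moment, N m; "finger_gap": opening from 0.0 (shut) to 1.0 (fully open); "grasp_force": force on a finger pad.
Only numpy, scipy, OpenCV 4.12 (cv2) and the standard library are available. Lean on these libraries where they do the work, as an engineer would, in place of code of your own. Each camera call takes 0.05 s, during which the arm holds its last target. There are 200 camera calls.

### The job

The rinsed blue paint pot lies on its side in the sloping draining cradle. Turn it upside down over the peg of the drying stand and lower it gently, without dropping or ramming it, with the notch in its rim over the yellow key, until the rim sits flat and fully home on the steel collar; then let go. The key is not always set quite straight, so feel for it, and leave the jar, the bottle and the glass tile where they are.

Things in the scene. Friction and masses are not known exactly. Their poses are not given: they have to be found in the camera images.
- pot: Blue round pot, outside diameter 60, inside 54, length 110, floor 5 thick, 0.18-0.35 kg. Origin: centre of its base's outside; z runs from base to mouth; x points from the centre line to the notch in the rim and the yellow stripe below it. Starts on the cradle, sloping 25 degrees down to its mouth, which faces the robot (within 25 degrees), middle 85 above the table, notch uppermost.
- pot_mouth (a point): Centre of the pot's open mouth, in the plane of the rim, 110 along z from the pot's origin.
- pot_notch (a point): Middle of the one notch in the rim (13 wide, 16 deep, through the wall), in the plane of the rim, 28.5 from the centre line on the pot's x side.
- cradle: Fixed draining cradle: wooden foot 120 x 66 x 8, two steel rails under the pot (diameter 8, 42 apart, along its x, sloping 25 degrees down to -x, where their ends turn up to stop the rim). Origin: centre of the underside, z up; the middle of the pot lies straight above it, 85 up, its mouth to -x. The pot's sides are free for fingers.
- stand: Fixed drying stand, z up, origin at the centre of its underside: wooden plate 130 x 130 x 12, on it a round steel collar, diameter 74, flat top 35 above the table, for the rim to rest on. A yellow key stands on the collar's edge. It points along the stand's -x (towards the robot within 17 degrees), but its clamp may be set up to 11 degrees off either way.
- stand_seat (a point): Point on the peg's axis at the height of the collar's top (35 above the table), where the centre of the pot's mouth belongs. The yellow key is 9 wide, 16 long radially (22 to 38 from the axis) and 11 high above this level; the pot's notch must drop over it. Its exact angle about the axis is not measured: see or feel for it.
- stand_tip (a point): Tip of the white peg, 80 above the collar (115 above the table). From the collar up: a centring plug of diameter 49 for 8 mm, tapering to 20 at 28 above the collar, then a slim peg of diameter 20 to 18 with a tapered tip.
- pigment_jar: Closed jar with red lid, diameter 60, height 85, bystander. Origin: centre of its underside.
- flux_bottle: Amber bottle with black cap, diameter 54, height 110, bystander. Origin: centre of its underside.
- glass_tile: Green glass sample lying flat, 100 x 70 x 8, bystander. Origin: centre of its underside.
Not all that is in view belongs to the job. What is shaped like the stand but purple is not meant.

How it is judged:
On the way, in this order (a step that is already met when the one before it is completed fails the run):
1. the pot is lifted clear of the cradle (contact force between pot and cradle below 0.05 N and distance of pot from where it was at the start of the episode above 0.04 m), for 0.1 s.
2. the pot is upside down over the peg, its rim at or around the peg's tip (angle between pot's own z axis and vertical above 2.8 rad and horizontal distance between pot_mouth and stand_seat below 0.02 m and z of pot_mouth in the frame of stand_seat above 0.03 m), for 0.05 s.
At the end, for the whole second after the job is handed in: The pot hangs upside down on the peg at rest: mouth centre within 5 mm of the seat point, tilted less than 3.5 degrees, which it can be only with the notch over the key; jar, bottle and tile within 30 mm of where they began (distance between pot_mouth and stand_seat below 0.005 m and angle between pot's own z axis and vertical above 3.08 rad and linear speed of pot below 0.02 m/s and angular speed of pot below 0.1 rad/s and distance of each of pigment_jar, flux_bottle, glass_tile from where it was at the start of the episode below 0.03 m); the robot touches nothing.
It fails at once if the pot is dropped or rammed on to the stand (over 60 N between them) (contact force between pot and stand above 60 N).
It fails at once if the pigment jar is pushed more than 30 mm (distance of pigment_jar from where it was at the start of the episode above 0.03 m).
It fails at once if the flux bottle is pushed more than 30 mm (distance of flux_bottle from where it was at the start of the episode above 0.03 m).
It fails at once if the glass tile is pushed more than 30 mm (distance of glass_tile from where it was at the start of the episode above 0.03 m).
It also fails if it takes over 56 s, if anything falls off the work surface, if the arm or the gripper's body presses on something with over 40 N, if the wrist force passes 120 N, or if a joint passes its speed limit or range.

## Working session

There is one attempt and no reset: what is moved stays moved. The work goes in short steps, each a Python script; the robot and the scene stay as the last script left them, time stands still between calls to the robot, and variables do not carry over. Pictures are saved under pics/ and viewed, at most 10 in all, crops included, and the job is handed in when it is done.

```bash
mkdir -p pics; ls; cat > h.py <<'E'
from cell import *
import numpy as np, cv2
from scipy.spatial.transform import Rotation as R
def save(f,name): cv2.imwrite('pics/'+name,cv2.cvtColor(f['img'],cv2.COLOR_RGB2BGR))
def ray(f,p):
    T=np.array(f['cam_to_world']);d=np.array([(p[0]-f['cx'])/f['fx'],(p[1]-f['cy'])/f['fy'],1.])
    d=T[:3,:3]@d;return T[:3,3],d/np.linalg.norm(d)
def tri(f1,p1,f2,p2):
    o1,d1=ray(f1,p1);o2,d2=ray(f2,p2)
    s=np.linalg.lstsq(np.c_[d1,-d2],o2-o1,rcond=None)[0]
    a=o1+s[0]*d1;b=o2+s[1]*d2
    return (a+b)/2,np.linalg.norm(a-b)
def atz(f,p,z):
    o,d=ray(f,p);return o+d*(z-o[2])/d[2]
def proj(f,X):
    T=np.array(f['cam_to_world']);c=T[:3,:3].T@(np.array(X)-T[:3,3])
    return np.array([f['fx']*c[0]/c[2]+f['cx'],f['fy']*c[1]/c[2]+f['cy']])
E
python3 - <<'E'
from h import *
fs={}
for n in('scene','top'):
    f=fs[n]=grab_frame(n);save(f,n+'0.png');print(n,np.round(f['cam_to_world'],3).tolist(),f['fx'])
for nm in('pot','pot_mouth','pot_notch','cradle','stand','stand_seat','stand_tip','pigment_jar','flux_bottle','glass_tile'):
    r={n:tip_of(n,nm) for n in fs}
    for n in r: print(nm,n,[(np.round(d['centre'],1).tolist(),round(d['score'],2)) for d in r[n]])
    for a in r['scene'][:2]:
        for b in r['top'][:2]:
            p,e=tri(fs['scene'],a['centre'],fs['top'],b['centre']);print('   ',np.round(p,4),round(e,4))
print(get_state())
E
```

```text
pics
scene [[0.155, 0.633, -0.759, 1.21], [0.988, -0.089, 0.127, -0.021], [0.013, -0.769, -0.639, 0.699], [0.0, 0.0, 0.0, 1.0]] 361.7455837437445
top [[-0.019, -0.998, 0.058, 0.439], [-0.999, 0.017, -0.033, 0.117], [0.032, -0.059, -0.998, 1.042], [0.0, 0.0, 0.0, 1.0]] 365.75146111275336
pot scene [([196.0, 216.1], 0.83)]
pot top [([424.3, 184.5], 0.93)]
    [ 0.5156 -0.1992  0.108 ] 0.0087
pot_mouth scene [([217.1, 202.1], 0.92)]
pot_mouth top [([408.8, 222.4], 0.66)]
    [ 0.4176 -0.1635  0.0687] 0.0028
pot_notch scene [([219.0, 195.6], 0.91), ([361.4, 236.0], 0.71)]
pot_notch top []
cradle scene [([212.4, 235.4], 0.68)]
cradle top [([408.7, 204.3], 0.76), ([410.0, 223.2], 0.51)]
    [ 0.4682 -0.1858 -0.0057] 0.0018
    [ 0.4125 -0.2005 -0.0578] 0.0029
stand scene [([405.9, 187.9], 0.92), ([362.1, 246.1], 0.85), ([343.5, 197.6], 0.74), ([449.8, 272.4], 0.58)]
stand top [([197.8, 129.8], 0.79), ([271.1, 171.4], 0.74), ([194.3, 258.6], 0.68), ([275.5, 247.1], 0.63)]
    [0.6242 0.3108 0.2333] 0.0768
    [0.5652 0.2424 0.1886] 0.1056
    [0.6532 0.278  0.1152] 0.2035
    [ 0.5691  0.20
[... 1262 characters left out ...]
0966] 0.2041
{'clock': 1.1, 'q': array([-1.40817564e+00,  3.26170046e-01, -1.92626253e-01,  1.05199029e+00,
        1.96402682e-05,  1.43661811e+00]), 'joint_velocities': array([ 0.00126308, -0.00137532,  0.00117884,  0.00106379, -0.00161255,
        0.0001204 ]), 'tau': array([-8.97957598e-04, -4.43335783e+01,  2.62762374e+01,  9.79477336e-04,
       -3.64220678e-04,  4.44779840e-07]), 'position': array([ 0.160883  , -0.52595335,  0.23128718]), 'eef_rot': array([3.10705404e+00, 4.64499930e-01, 3.10651712e-05]), 'contact_force': array([ 0.47545119, -0.31297495, -0.10694154]), 'wrist_torque': array([ 0.00826203, -0.00117256, -0.01745983]), 'grasp_force': 0.0, 'finger_gap': 1.0022818038410346}
```

View pics/scene0.png

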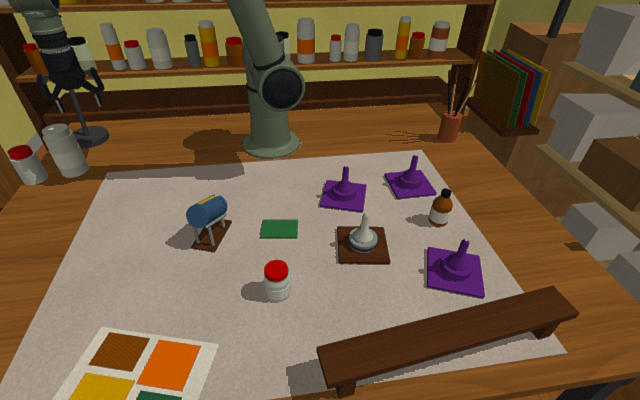

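View pics/top0.png

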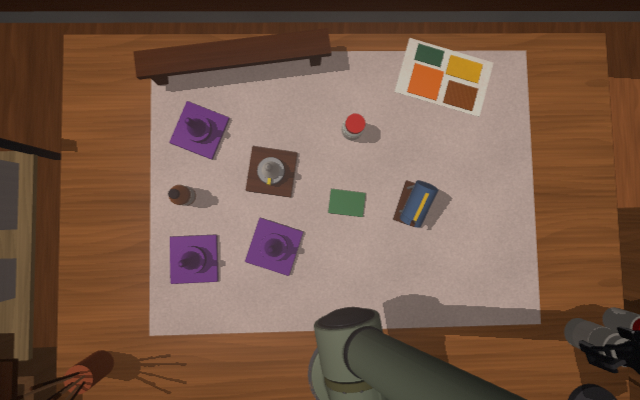

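The wooden stand with the white peg and grey collar is at scene (363,240) and top (271,171). The three purple look-alikes are at scene (343,195), (410,183) and (456,270). The pot is at scene (207,212) and top (418,205), with its yellow stripe up. I'll check the stand and pot in one enlarged crop and fit both from the two views.

```bash
cat > fit.py <<'E'
from h import *
from scipy.optimize import minimize, least_squares
fs={n:grab_frame(n) for n in('scene','top')}
np.save('/tmp/fs.npy',fs,allow_pickle=True)
pick={'scene':{'pot':(207,212),'stand':(363,245)},'top':{'pot':(418,205),'stand':(271,171)}}
def near(n,nm,pt,fn):
    c=[d for d in fn(n,nm) if np.hypot(*(np.array(d['centre'])-pt))<25]
    return max(c,key=lambda d:d['score']) if c else None
M={n:near(n,'pot',pick[n]['pot'],silhouettes)['mask'].astype(np.uint8) for n in fs}
a=np.linspace(0,2*np.pi,48,endpoint=False)
def potaxes(yaw,sl):
    z=np.array([np.cos(yaw)*np.cos(sl),np.sin(yaw)*np.cos(sl),-np.sin(sl)])
    x=np.array([0,0,1.])-z*(-np.sin(sl)); x/=np.linalg.norm(x)
    return np.c_[x,np.cross(z,x),z]
def rend(f,p):
    A=potaxes(p[3],p[4]); pts=[]
    for s in(-.055,.055):
        for t in a: pts.append(proj(f,p[:3]+A@[.03*np.cos(t),.03*np.sin(t),s]))
    h=cv2.convexHull(np.array(pts,np.float32)).reshape(-1,2)
    im=np.zeros((400,640),np.uint8);cv2.fillConvexPoly(im,np.round(h*16).astype(np.int32),1,shift=4);return im
def cost(p):
    c=0
    for n in fs:
        r=rend(fs[n],p);c+=1-(r&M[n]).sum()/(r|M[n]).sum()
    return c+ 3*((p[2]-.085)/.02)**2*.01+ .03*((p[4]-np.radians(25))/.1)**2
best=None
for s in range(4):
    x0=np.array([.467,-.181,.085,np.radians(160),np.radians(25)])
    sx=np.array([x0]+[x0+d for d in np.diag([.01,.01,.008,.15,.08])*(-1)**s*(1+.3*s)])
    r=minimize(cost,x0,method='Nelder-Mead',options=dict(initial_simplex=sx,maxiter=400))
    if best is None or r.fun<best.fun: best=r
print('pot fit',np.round(best.x,4),np.degrees(best.x[3:]),best.fun)
# stand
for nm in('stand','stand_seat','stand_tip'):
    q={n:near(n,nm,pick[n]['stand'],tip_of) if nm=='stand' else min((d for d in tip_of(n,nm)),key=lambda d:np.hypot(*(np.array(d['centre'])-({'stand_seat':{'scene':(363,234),'top':(269,170)},'stand_tip':{'scene':(366,213),'top':(267,162)}}[nm][n])))) for n in fs}
    print(nm,tri(fs['scene'],q['scene']['centre'],fs['top'],q['top']['centre']),[np.round(atz(fs[n],q[n]['centre'],{'stand':0,'stand_seat':.035,'stand_tip':.115}[nm]),4) for n in fs])
# yellow
rows=[]
for n,(cx,cy) in{'scene':(363,235),'top':(270,171)}.items():
    im=fs[n]['img'];hsv=cv2.cvtColor(im,cv2.COLOR_RGB2HSV)
    Y=(hsv[...,0]>20)&(hsv[...,0]<36)&(hsv[...,1]>110)&(hsv[...,2]>70)
    for lab,(px,py),w in(('key',(cx,cy),30),('stripe',pick[n]['pot'],30)):
        ys,xs=np.nonzero(Y[py-w:py+w,px-w:px+w]);xs=xs+px-w;ys=ys+py-w
        print(n,lab,len(xs),xs.mean() if len(xs) else 0,ys.mean() if len(xs) else 0)
        if lab=='stripe' and len(xs):
            pass
        if lab=='key' and len(xs):
            print('   at z.041:',np.round(atz(fs[n],(xs.mean(),ys.mean()),.042),4))
    c=[im[y-32:y+32,x-32:x+32] for x,y in((cx,cy),pick[n]['pot'])]
    rows.append(np.vstack([cv2.resize(k,None,fx=4.6,fy=4.6,interpolation=cv2.INTER_CUBIC) for k in c]))
cv2.imwrite('pics/crop.png',cv2.cvtColor(np.hstack(rows),cv2.COLOR_RGB2BGR))
E
python3 fit.py
```

```text
pot fit [ 0.4668 -0.1856  0.0832  2.8139  0.4756] [161.22561318  27.24892247] 0.16263378226089284
stand (array([ 0.57587131,  0.20967841, -0.00417133]), np.float64(0.004336726458706723)) [array([0.5794, 0.2061, 0.    ]), array([0.5758, 0.2114, 0.    ])]
stand_seat (array([0.57193664, 0.20912533, 0.03477704]), np.float64(0.00943782543527057)) [array([0.5717, 0.2043, 0.035 ]), array([0.573 , 0.2137, 0.035 ])]
stand_tip (array([0.56991849, 0.20806134, 0.11204572]), np.float64(0.0016229892536895052)) [array([0.5732, 0.2077, 0.115 ]), array([0.5693, 0.207 , 0.115 ])]
scene key 5 360.4 224.4
   at z.041: [0.5315 0.2103 0.042 ]
scene stripe 41 206.0731707317073 199.5609756097561
top key 23 268.5217391304348 181.0
   at z.041: [0.5374 0.2134 0.042 ]
top stripe 110 420.8181818181818 206.34545454545454
```

View pics/crop.png

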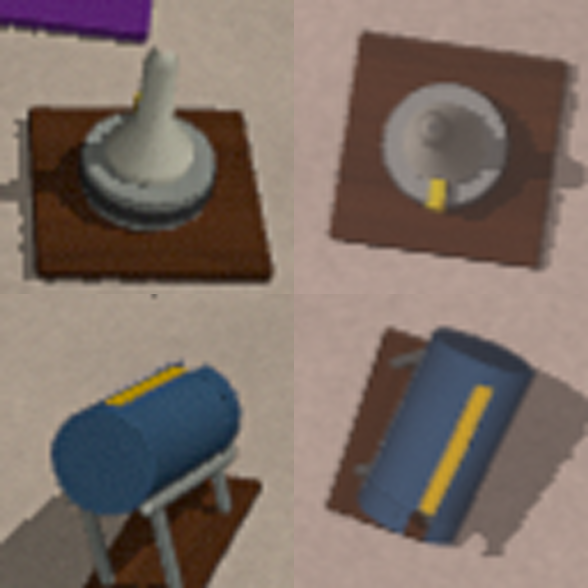

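The crop confirms the white peg and steel collar on the wooden plate, with the yellow key at about top (268.5,181). The pot's notch is dark and uppermost at about top (415,221), with the stripe above it. Next I'll fit the stand's silhouette, take the key angle and check reach.

```bash
cat > fit2.py <<'E'
from h import *
from scipy.optimize import minimize
fs=np.load('/tmp/fs.npy',allow_pickle=True).item()
M={}
for n,pt in{'scene':(363,245),'top':(271,171)}.items():
    d=min(silhouettes(n,'stand'),key=lambda d:np.hypot(*(np.array(d['centre'])-pt)));M[n]=d['mask'].astype(np.uint8);print(n,d['centre'],d['score'],M[n].sum())
a=np.linspace(0,2*np.pi,40,endpoint=False)
def fill(im,f,P):
    h=cv2.convexHull(np.array([proj(f,x) for x in P],np.float32)).reshape(-1,2)
    cv2.fillConvexPoly(im,np.round(h*16).astype(np.int32),1,shift=4)
def rend(f,p):
    im=np.zeros((400,640),np.uint8);c,s=np.cos(p[2]),np.sin(p[2])
    W=lambda u,v,z:(p[0]+c*u-s*v,p[1]+s*u+c*v,z)
    fill(im,f,[W(u,v,z) for u in(-.065,.065) for v in(-.065,.065) for z in(0,.012)])
    for r0,z0,r1,z1 in((.037,.012,.037,.035),(.0245,.035,.0245,.043),(.0245,.043,.01,.063),(.01,.063,.009,.11),(.009,.11,.005,.115)):
        fill(im,f,[W(r*np.cos(t),r*np.sin(t),z) for r,z in((r0,z0),(r1,z1)) for t in a])
    return im
def run(ns):
    cost=lambda p:sum(1-(rend(fs[n],p)&M[n]).sum()/(rend(fs[n],p)|M[n]).sum() for n in ns)
    best=None
    for y in(-.1,.1,0):
        x0=np.array([.572,.209,y]);r=minimize(cost,x0,method='Nelder-Mead',options=dict(initial_simplex=[x0]+[x0+d for d in np.diag([.008,.008,.12])]))
        if best is None or r.fun<best.fun:best=r
    print(ns,np.round(best.x,4),np.degrees(best.x[2]),best.fun);return best.x
for ns in(['scene'],['top'],['scene','top']):
    p=run(ns)
    n=ns[-1]
    if n=='top':
        im=fs[n]['img'].astype(float);w=np.clip(np.minimum(im[...,0],im[...,1])-im[...,2]-40,0,None)
        w=w[174:190,260:278];yy,xx=np.mgrid[174:190,260:278]
        c=((w*xx).sum()/w.sum(),(w*yy).sum()/w.sum());k=atz(fs[n],c,.046)
        print('key',c,k,np.hypot(*(k[:2]-p[:2])),'angle from -x (deg, +ccw):',np.degrees(np.arctan2(-(k[1]-p[1]),-(k[0]-p[0]))))
        u,v=np.linalg.svd(np.cov(np.c_[xx.ravel(),yy.ravel()].T,aweights=w.ravel()))[0:2];print(u[:,0],v)
E
python3 fit2.py
```

```text
scene [363.1, 246.8] 0.75 1710
top [270.1, 171.6] 0.8 2133
['scene'] [ 0.5656  0.2095 -0.1508] -8.637774039895824 0.18064206995687593
['top'] [ 0.5697  0.2082 -0.1608] -9.212761422841778 0.040522287257991896
key (np.float64(268.60720562390156), np.float64(180.6555360281195)) [0.53794761 0.21275294 0.046     ] 0.03204719320488665 angle from -x (deg, +ccw): -8.205453564958269
[-0.17349138  0.98483539] [3.23341762 0.75937478]
['scene', 'top'] [ 0.5692  0.208  -0.1457] -8.350852361292793 0.23024828095435868
key (np.float64(268.60720562390156), np.float64(180.6555360281195)) [0.53794761 0.21275294 0.046     ] 0.031592577722525376 angle from -x (deg, +ccw): -8.684018415066097
[-0.17349138  0.98483539] [3.23341762 0.75937478]
```

```bash
cat > plan.py <<'E'
from h import *
SEAT=np.array([.570,.209,.035]); KEY=-4.0
POT=dict(c=np.array([.4668,-.1856,.084]),yaw=np.radians(161.2),sl=np.radians(25.5))
def potR(yaw,sl):
    z=np.array([np.cos(yaw)*np.cos(sl),np.sin(yaw)*np.cos(sl),-np.sin(sl)])
    x=np.array([0,0,1.])+z*np.sin(sl); x/=np.linalg.norm(x)
    return np.c_[x,np.cross(z,x),z]
def grasp(al,g,flip):
    """tool in pot frame; al: tilt of approach fwd from straight down, g: distance of grasp from base"""
    b=al-np.pi/2-np.radians(25)  # approach angle rel. -x_pot
    t=np.radians(25)-al          # lean from pot normal
    zt=np.array([-np.cos(t),0,np.sin(t)])   # +z_pot comp (towards mouth) when leaning toward base
    yt=np.array([0,1.,0])*(1 if flip else -1)
    Rg=np.c_[np.cross(yt,zt),yt,zt]
    return Rg,np.array([0,0,g])+zt*.019
def upside(key_deg,mouth):
    th=np.radians(180+key_deg);x=np.array([np.cos(th),np.sin(th),0]);z=np.array([0,0,-1.])
    return np.c_[x,np.cross(z,x),z],np.array(mouth)-z*.110
def tool(Rp,op,G): return op+Rp@G[1],R.from_matrix(Rp@G[0])
E
python3 - <<'E'
from plan import *
Rp=potR(POT['yaw'],POT['sl']);op=POT['c']-Rp[:,2]*.055
print('base',op,'mouth',op+Rp[:,2]*.11)
for al in(-25,-20,-15,-10,-5,0,5):
  for flip in(0,1):
    G=grasp(np.radians(al),.04,flip);o=[]
    for q in('pre','g','lift',.125,.05,0):
        if isinstance(q,str):
            p,r=tool(Rp,op,G);p=p+{'pre':-.1*r.as_matrix()[:,2],'g':0,'lift':np.array([0,0,.15])}[q]
        else: p,r=tool(*upside(KEY,SEAT+[0,0,q]),G)
        j=ik(p,r.as_rotvec());o.append(None if j is None else np.round(j,2).tolist())
    print(al,flip,[x is not None for x in o],o[1],o[3],o[-1])
E
```

```text
base [ 0.51379374 -0.20159798  0.10767811] mouth [ 0.41980626 -0.16960202  0.06032189]
-25 0 [True, True, True, True, True, True] [-0.48, 0.73, -0.04, 1.22, -0.06, 3.0] [0.35, 0.13, -0.77, 0.01, -0.27, -2.81] [0.35, 0.38, -0.91, -0.37, -0.27, -2.81]
-25 1 [True, True, True, True, True, True] [-0.48, 0.73, -0.04, 1.22, -0.06, -0.14] [0.35, 0.13, -0.77, 0.01, -0.27, 0.33] [0.35, 0.38, -0.91, -0.37, -0.27, 0.33]
-20 0 [True, True, True, True, True, True] [-0.49, 0.67, -0.13, 1.11, -0.05, 2.99] [0.37, 0.13, -0.85, -0.15, -0.31, -2.82] [0.37, 0.41, -0.98, -0.56, -0.31, -2.82]
-20 1 [True, True, True, True, True, True] [-0.49, 0.67, -0.13, 1.11, -0.05, -0.15] [0.37, 0.13, -0.85, -0.15, -0.31, 0.32] [0.37, 0.41, -0.98, -0.56, -0.31, 0.32]
-15 0 [True, True, True, True, True, True] [-0.5, 0.6, -0.23, 0.99, -0.04, 2.98] [0.39, 0.15, -0.93, -0.33, -0.35, -2.83] [0.39, 0.47, -1.04, -0.76, -0.35, -2.83]
-15 1 [True, True, True, True, True, True] [-0.5, 0.6, -0.23, 0.99, -0.04, -0.16] [0.39, 0.15, -0.93, -0.33, -0.35, 0.31] [0.39, 0.47, -1.04, -0.76, -0.35, 0.31]
-10 0 [True, True, True, True, Tr
[... 557 characters left out ...]
, -0.73, -0.42, 0.26] [0.42, 0.64, -1.15, -1.21, -0.42, 0.26]
0 0 [True, True, True, True, True, True] [-0.52, 0.43, -0.5, 0.63, 0.0, 2.95] [0.44, 0.31, -1.14, -0.96, -0.45, -2.91] [0.44, 0.75, -1.18, -1.45, -0.45, -2.91]
0 1 [True, True, True, True, True, True] [-0.52, 0.43, -0.5, 0.63, 0.0, -0.19] [0.44, 0.31, -1.14, -0.96, -0.45, 0.23] [0.44, 0.75, -1.18, -1.45, -0.45, 0.23]
5 0 [True, True, True, True, True, True] [-0.53, 0.38, -0.59, 0.51, 0.02, 2.94] [0.45, 0.42, -1.19, -1.21, -0.48, -2.95] [0.45, 0.88, -1.2, -1.69, -0.48, -2.95]
5 1 [True, True, True, True, True, True] [-0.53, 0.38, -0.59, 0.51, 0.02, -0.2] [0.45, 0.42, -1.19, -1.21, -0.48, 0.19] [0.45, 0.88, -1.2, -1.69, -0.48, 0.19]
```

```bash
sed -i 's/^SEAT=.*/SEAT=np.array([.5695,.2080,.035]); KEY=-8.4; AL=np.radians(-15); GD=.042/' plan.py
python3 - <<'E'
from plan import *
Rp=potR(POT['yaw'],POT['sl']);op=POT['c']-Rp[:,2]*.055
p,r=tool(Rp,op,grasp(AL,GD,1));z=r.as_matrix()[:,2]
movep(p-.11*z,r.as_rotvec())
s=get_state();print('pre',s['clock'],s['position'])
print(move_l(p,.12,until_force=8))
s=get_state();print('at',s['clock'],s['position']-p,s['contact_force'],s['finger_gap'])
f=grab_frame('scene');g=grab_frame('top')
cv2.imwrite('pics/g1.png',cv2.cvtColor(np.hstack([cv2.resize(f['img'][150:270,150:270],(400,400)),cv2.resize(g['img'][150:270,350:470],(400,400))]),cv2.COLOR_RGB2BGR))
E
```

```text
pre 3.4417 [ 0.49929066 -0.1975163   0.17782409]
False
at 4.5083 [ 0.00063418 -0.00042482  0.00062181] [-0.63997206  0.46981481 -0.04510675] 0.9955305042002712
```

View pics/g1.png

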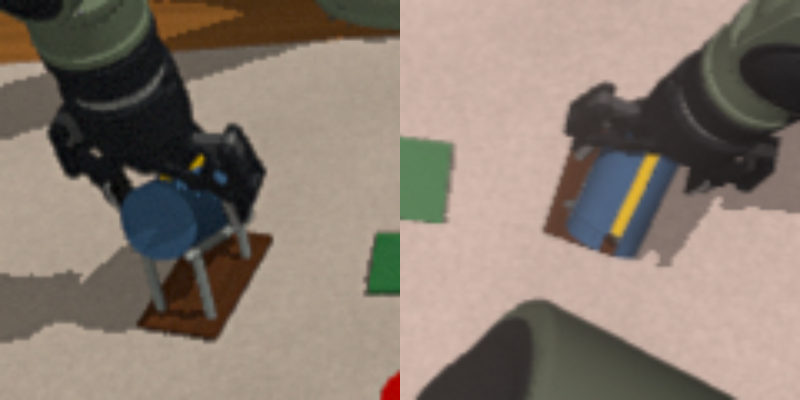

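The fingers straddle the pot near its base, and nothing is touching. I'll grip, lift, turn it over high up, and look again.

```bash
python3 - <<'E'
from plan import *
grab(60)
s=get_state();print('grip',s['clock'],s['finger_gap'],s['grasp_force'],s['contact_force'])
p=s['position']
move_l(p+[0,0,.02],.06);move_l(p+[0,0,.16],.15)
s=get_state();print('lift',s['clock'],s['finger_gap'],s['grasp_force'],s['contact_force'])
G=grasp(AL,GD,1)
p2,r2=tool(*upside(KEY,SEAT+[0,0,.15]),G)
movep(p2,r2.as_rotvec());sleep(.3)
s=get_state();print('over',s['clock'],s['position']-p2,s['contact_force'],s['grasp_force'])
fs={n:grab_frame(n) for n in('scene','top')};np.save('/tmp/fs1.npy',fs,allow_pickle=True)
for nm in('pot','pot_mouth','pot_notch'):
    for n in fs: print(nm,n,[(np.round(d['centre'],1).tolist(),round(d['score'],2)) for d in tip_of(n,nm)][:3])
Rp,op=upside(KEY,SEAT+[0,0,.15])
for n in fs: print(n,'exp base',proj(fs[n],op),'mouth',proj(fs[n],op+Rp[:,2]*.11),'notch',proj(fs[n],op+Rp@[.0285,0,.11]),'tip',proj(fs[n],SEAT+[0,0,.08]))
f,g=fs['scene'],fs['top']
cv2.imwrite('pics/o1.png',cv2.cvtColor(np.hstack([cv2.resize(f['img'][100:280,290:470],(400,400)),cv2.resize(g['img'][90:230,200:340],(400,400))]),cv2.COLOR_RGB2BGR))
E
```

```text
grip 4.975 0.6953939264721445 63.711633272105246 [0.3803947  2.58794934 6.00083774]
lift 6.5583 0.6989020114572428 64.85124810877096 [-0.07052129  0.10187071 -3.1174339 ]
over 8.3667 [ 4.27473487e-04 -6.39657142e-04 -9.43422225e-05] [ 1.65365781e-03 -7.63150232e-02 -2.41034365e+00] 65.03041053878405
pot scene [([374.6, 151.2], 0.89)]
pot top [([262.1, 151.7], 0.77)]
pot_mouth scene [([367.7, 192.0], 0.65), ([367.8, 183.8], 0.36)]
pot_mouth top []
pot_notch scene [([368.5, 186.0], 0.8)]
pot_notch top []
scene exp base [374.21286081 149.89315826] mouth [368.87515974 190.62982618] notch [367.46659206 183.34538547] tip [365.91791248 213.1991679 ]
top exp base [258.91041523 153.51312763] mouth [264.71617514 161.51861633] notch [263.05952277 173.47645252] tip [267.69695111 165.6287705 ]
```

View pics/o1.png

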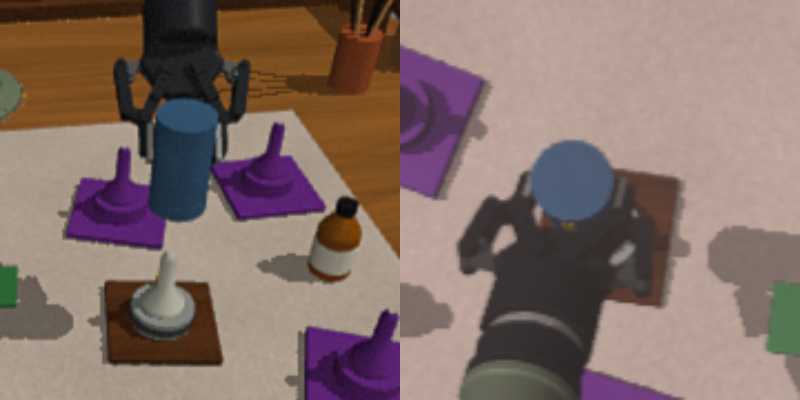

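The pot hangs mouth down over the white peg, with its base disc at about top (260,153) and the peg tip at scene (366,213). I'll fit its pose in the grip before lowering.

```bash
cat > fit3.py <<'E'
from plan import *
from scipy.optimize import minimize
a=np.linspace(0,2*np.pi,60,endpoint=False)
def blue(f,roi):
    h=cv2.cvtColor(f['img'],cv2.COLOR_RGB2HSV);m=((h[...,0]>95)&(h[...,0]<122)&(h[...,1]>90)).astype(np.uint8)
    k=np.zeros_like(m);x,y,w=roi;k[y-w:y+w,x-w:x+w]=m[y-w:y+w,x-w:x+w]
    n,l,st,_=cv2.connectedComponentsWithStats(k);return (l==1+np.argmax(st[1:,4])).astype(np.uint8)
def fitpot(fs,mouth0):
    B={}
    Bs=blue(fs['scene'],tuple(np.round(proj(fs['scene'],mouth0+[0,0,.055])).astype(int))+(50,))
    Bt=blue(fs['top'],tuple(np.round(proj(fs['top'],mouth0+[0,0,.11])).astype(int))+(30,))
    def hull(f,P):
        h=cv2.convexHull(np.array([proj(f,x) for x in P],np.float32)).reshape(-1,2)
        im=np.zeros((400,640),np.uint8);cv2.fillConvexPoly(im,np.round(h*16).astype(np.int32),1,shift=4);return im
    def parts(p):
        u=np.array([p[3],p[4],1.]);u/=np.linalg.norm(u);e=np.cross(u,[0,1.,0]);e/=np.linalg.norm(e);w=np.cross(u,e)
        ring=lambda s:[p[:3]+u*s+.03*(e*np.cos(t)+w*np.sin(t)) for t in a]
        return ring(0),ring(.11)
    def cost(p):
        m,b=parts(p);rs=hull(fs['scene'],m+b);rt=hull(fs['top'],b)
        far=np.zeros_like(rt);far[:int(proj(fs['top'],p[:3]+[0,0,.11])[1])+4]=1
        return 1-(rs&Bs).sum()/(rs|Bs).sum()+1-(rt&Bt&far).sum()/max(1,((rt|Bt)&far).sum())+.02*((p[2]-mouth0[2])/.004)**2*.2
    best=None
    for s in(1,-1,.5):
        x0=np.r_[mouth0,0,0];r=minimize(cost,x0,method='Nelder-Mead',options=dict(initial_simplex=[x0]+[x0+s*d for d in np.diag([.005,.005,.005,.05,.05])],maxiter=500))
        if best is None or r.fun<best.fun:best=r
    return best.x,best.fun,Bs.sum(),Bt.sum()
if __name__=='__main__':
    fs=np.load('/tmp/fs1.npy',allow_pickle=True).item()
    r=fitpot(fs,SEAT+[0,0,.15]);print(np.round(r[0][:3]-SEAT-[0,0,.15],4),'tilt deg',np.degrees(r[0][3:]),r[1:])
E
python3 fit3.py
```

```text
Traceback (most recent call last):
  File "fit3.py", line 30, in <module>
    r=fitpot(fs,SEAT+[0,0,.15]);print(np.round(r[0][:3]-SEAT-[0,0,.15],4),'tilt deg',np.degrees(r[0][3:]),r[1:])
  File "fit3.py", line 11, in fitpot
    Bt=blue(fs['top'],tuple(np.round(proj(fs['top'],mouth0+[0,0,.11])).astype(int))+(30,))
  File "fit3.py", line 7, in blue
    n,l,st,_=cv2.connectedComponentsWithStats(k);return (l==1+np.argmax(st[1:,4])).astype(np.uint8)
                                                              ~~~~~~~~~^^^^^^^^^^
ValueError: attempt to get argmax of an empty sequence
```

```bash
sed -i "s/    h=cv2.cvtColor(f\['img'\],cv2.COLOR_RGB2HSV);m=.*/    i=f['img'].astype(int);m=((i[...,2]-i[...,0]>20)\&(i[...,1]-i[...,0]>4)).astype(np.uint8)/" fit3.py; python3 fit3.py
```

```text
[-0.0023  0.0022 -0.0028] tilt deg [ 0.896804   -1.78861776] (np.float64(0.11577088071363958), np.uint64(1366), np.uint64(623))
```

The offset and tilt are within measuring error. I'll lower in force-guarded steps.

```bash
cat > low.py <<'E'
from plan import *
G=grasp(AL,GD,1)
def pose(key,dx,dy,h): return tool(*upside(key,SEAT+[dx,dy,h]),G)
def rep(t,key,dx,dy):
    s=get_state();p,_=pose(key,dx,dy,0);print(t,'clk %.1f'%s['clock'],'h mm',np.round((s['position']-p)*1e3,1),'F',np.round(s['contact_force'],1),'T',np.round(s['wrist_torque'],2));return s
E
python3 - <<'E'
from low import *
k,dx,dy=KEY,0,0
p,r=pose(k,dx,dy,.045);move_l(p,.1,until_force=6);sleep(.1);rep('tip',k,dx,dy)
p,r=pose(k,dx,dy,.02);print(move_l(p,.03,until_force=4));rep('plug',k,dx,dy)
E
```

```text
tip clk 10.1 h mm [ 0.5  0.2 45.9] F [ 0.5 -0.1 -2.4] T [ 0.17  1.18 -0.01]
False
plug clk 11.1 h mm [ 0.1  0.1 20.2] F [ 1.1 -0.6 -3.5] T [ 0.22  1.15 -0.01]
```

```bash
python3 - <<'E'
from low import *
k,dx,dy=KEY,0,0
sleep(.1);s=rep('start',k,dx,dy)
p,r=pose(k,dx,dy,-.001);print(move_l(p,.015,until_force=4));sleep(.1);rep('down',k,dx,dy)
E
```

```text
start clk 11.2 h mm [ 0.2  0.1 20.3] F [-0.  -0.  -3.5] T [ 0.16  1.19 -0.06]
True
down clk 12.3 h mm [-0.1  0.   2.2] F [-2.2  0.8  4.6] T [-0.05  0.28  0.03]
```

It stopped 2 mm above the nominal seat height, well below the 11 mm key top. I'll check that by camera before letting go.

```bash
python3 - <<'E'
from low import *
from fit3 import fitpot
fs={n:grab_frame(n) for n in('scene','top')}
for h in(.0,.004,.011):
    r=fitpot(fs,SEAT+[0,0,h]);print(h,np.round((r[0][:3]-SEAT)*1e3,1),np.degrees(r[0][3:]),r[1])
for n in fs:
    for nm in('pot','pot_mouth','pot_notch'): print(n,nm,[(np.round(d['centre'],1).tolist(),round(d['score'],2)) for d in tip_of(n,nm)][:2])
    print([np.round(proj(fs[n],SEAT+[0,0,h]),1).tolist() for h in(.11,.121,0,.011)])
f,g=fs['scene'],fs['top']
cv2.imwrite('pics/d1.png',cv2.cvtColor(np.hstack([cv2.resize(f['img'][160:280,300:420],(400,400),interpolation=cv2.INTER_CUBIC),cv2.resize(g['img'][110:210,220:320],(400,400),interpolation=cv2.INTER_CUBIC)]),cv2.COLOR_RGB2BGR))
E
```

```text
0.0 [-2.4  1.2 -0.9] [ 0.74557988 -0.9194884 ] 0.1302005134581131
0.004 [-2.3  1.  -0.6] [0.60936411 0.18338809] 0.14028238994515715
0.011 [ 3.  -0.7  4.5] [-2.74930066  0.45939572] 0.1691854698551199
scene pot [([368.8, 204.3], 0.57)]
scene pot_mouth [([364.9, 234.4], 0.55)]
scene pot_notch [([361.6, 228.1], 0.97), ([367.2, 202.9], 0.51)]
[[367.1, 203.8], [367.6, 200.3], [362.9, 236.4], [363.3, 233.3]]
top pot []
top pot_mouth [([272.0, 169.5], 0.7)]
top pot_notch [([264.2, 179.7], 0.67)]
[[266.5, 163.9], [266.0, 163.3], [270.6, 169.6], [270.2, 169.1]]
```

View pics/d1.png

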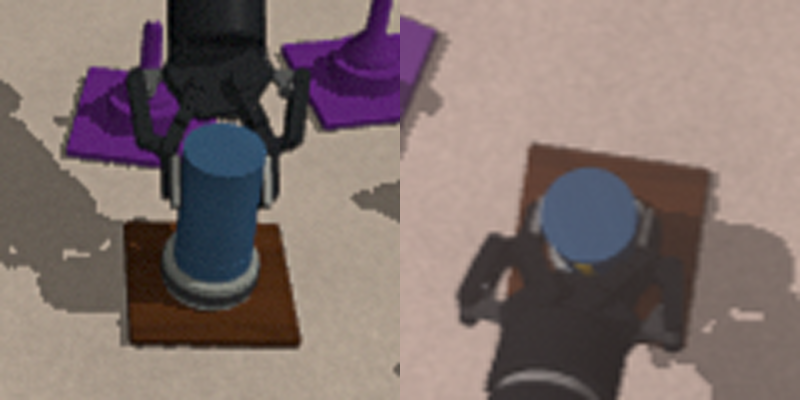

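The base sits at scene (368.8,204.3). A home rim predicts (367.1,203.8) and a rim on the key (367.6,200.3), so the notch is over the key. I'll press lightly to settle it, then release and back out.

```bash
python3 - <<'E'
from low import *
k,dx,dy=KEY,0,0
s=get_state();print(move_l(s['position']+[0,0,-.003],.01,until_force=6));sleep(.1);s=rep('press',k,dx,dy)
let_go();sleep(.3);s=rep('open',k,dx,dy)
z=R.from_rotvec(s['eef_rot']).as_matrix()[:,2]
print(move_l(s['position']-.13*z,.1,until_force=6));sleep(.2);rep('back',k,dx,dy)
from fit3 import fitpot
fs={n:grab_frame(n) for n in('scene','top')}
r=fitpot(fs,SEAT);print(np.round((r[0][:3]-SEAT)*1e3,1),np.degrees(r[0][3:]),r[1])
for n in fs:
    for nm in('pot','pot_mouth','pot_notch'): print(n,nm,[(np.round(d['centre'],1).tolist(),round(d['score'],2)) for d in tip_of(n,nm)][:2])
f,g=fs['scene'],fs['top']
cv2.imwrite('pics/e1.png',cv2.cvtColor(np.hstack([cv2.resize(f['img'][160:280,300:420],(400,400),interpolation=cv2.INTER_CUBIC),cv2.resize(g['img'][110:210,220:320],(400,400),interpolation=cv2.INTER_CUBIC)]),cv2.COLOR_RGB2BGR))
E
```

```text
True
press clk 13.0 h mm [0.9 0.  2.1] F [-0.7  0.8  2.7] T [-0.01  0.28  0.05]
open clk 13.7 h mm [ 0.  -0.2  1.3] F [-0.3  0.4 -0.5] T [ 0.09  0.68 -0.01]
False
back clk 15.4 h mm [-98.4  14.3  84.4] F [-0.2 -0.6  0.4] T [0.09 0.76 0.01]
[-0.6  0.9 -3.4] [-0.42691875  0.01235727] 0.15742677885489606
scene pot [([368.7, 203.9], 0.95)]
scene pot_mouth [([362.9, 235.3], 0.7)]
scene pot_notch [([363.0, 230.9], 0.66), ([361.4, 233.9], 0.37)]
top pot [([265.0, 162.8], 0.93), ([267.7, 162.4], 0.52)]
top pot_mouth [([269.7, 172.7], 0.95), ([267.0, 165.4], 0.51)]
top pot_notch [([266.2, 181.9], 0.58), ([346.3, 202.1], 0.38)]
```

View pics/e1.png

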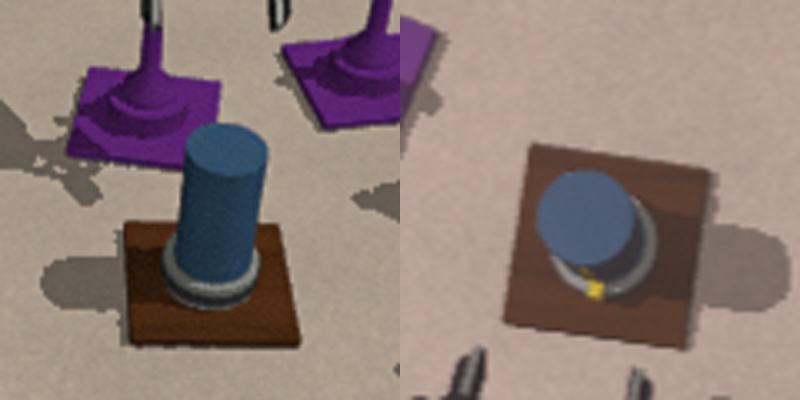

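The pot stands flat on the collar (fitted tilt 0.4°). The yellow key shows at top (269,182), directly below the stripe and in the notch, and the fingers are clear. Handing in.

```bash
python3 -c "
from cell import *
print(sign_off())"
```

```text
the job is handed in; nothing more can be done
None
```

The pot is upside down on the stand with the notch over the yellow key and the rim flat on the collar; I let go, backed the gripper clear and handed the job in at about 15 s on the robot's clock, but no verdict came back.

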